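# Take up the brake shoe of a hydraulic load unit with its star wheel

## Robot

A 6-joint arm with a two-finger parallel gripper is mounted at the origin on the work surface. World frame = base frame: x ahead of the robot, y to its left, z up, the work surface at z = 0. Lengths are in m, angles in degrees, forces in N, time in s.
With the tool pointing down it reaches from about 0.25 to 0.725 m from the base axis. Payload 9.7 kg.
Tool frame: the origin (TCP) lies midway between the tips of the shut fingers; the grasp point (between the pads) lies bot.grasp_offset behind it (bot.grasp_offset is the distance from the TCP to the grasp point, in m); x points along the fingers, y is the direction in which the jaws open and shut, and the axes are right-handed (so a half turn about x gives the same grasp; the last joint's range is limited). The gripper opens to 85 mm and grips with 20 to 120 N. Pads are 22 mm wide; open, the fingers measure 114 mm over their backs; the gripper's body (76 mm by 85 mm) begins 54 mm behind the grasp point. The pads swing forward as they close: fully open they stand 13 mm farther back than shut.
Start: joints at [-73.339, 4.979, 10.078, 95.1, 0, 90], TCP at [0.158, -0.527, 0.205] pointing down, gripper open.
Joint ranges: [-179.16, 179.16], [-48.56, 103.87], [-65.8, 70.77], [-126.05, 130.52], [-82.76, 87.17], [-180, 180]. Speed limits (degrees/s): [127.2, 127.2, 147.25, 180, 180, 180].

## Interface

Orientations are given as [roll, pitch, yaw] about the fixed x, y, z axes, in that order (R = Rz(yaw) Ry(pitch) Rx(roll)).
In Python, from workcell import status, camera, bot gives the robot as it stands.
- The arm moves only by the shell command python3 -m jog 'ROWS' [OPENING] [FORCE]. ROWS is text: rows parted by semicolons, each of 4 numbers parted by spaces: the shift along the tool's x, y, z in mm, then the turn about the tool's x in degrees. A call has exactly 8 rows; each row is the pose to reach, as a shift and turn from the pose commanded when the call began, along the tool's axes at that moment; what a row does not reach only later rows make up. A row lasts 1/8 s, in which the tool goes at most 62.5 mm and 10.7 degrees, less where a joint would pass 70% of its speed; a pose out of reach is approached as far as the arm can. A call with a gripper value outside its range is refused whole. OPENING is the opening, from 0 (shut) to 1 (fully open), set as the call begins (- or left out, the last holds). The fingers move at their own pace and stop on an object; FORCE is the grip in N (left out, the last holds). Time passes only in rows, so rows that repeat a pose let the fingers close, or fill a call up. It gives the time, the measured TCP pose, the force and the opening at its end, in the units of the state.
- status.get_obs(): the state, without advancing time (a new reading comes with each control period).
- camera(name): name is "scene" or "top"; returns a dict with "color" (384x512x3 uint8, red, green, blue), "vfov" (degrees; the focal length in pixels is half the picture's height over the tangent of half this angle, whatever the lens; pixels are square), "cx", "cy" (the principal point, pixels), "rvec" (rotation vector, rad) and "tvec" (3), from world to camera coordinates, as OpenCV has them. Camera axes: x right, y down, z forward; pixel columns grow to the right and rows downward; lengths in m; the calibration is good to about 2 mm. A picture is of the moment at which its call begins. There is no depth.
- bot.job_done(): hands the job in, once; it reports no verdict.
The state is a dict: "time": time; "q": joint angles; "qd": joint speeds; "joint_efforts": joint torques, N m; "ee_pos": TCP position; "tcp_rot": TCP orientation; "wrist_force": force on the tool from outside, world axes, zero at the start; "torque": the same for the moment, N m; "opening": finger opening in m.
Only numpy, scipy, OpenCV 4.12 (cv2) and the standard library are available. Lean on these libraries where they do the work, as an engineer would, in place of code of your own. Each camera call takes 0.05 s, during which the arm holds its last target. There are 200 camera calls.

## Task

Take the adjusting spoon from its stand, put its blade down through the narrow slot in the brake unit's cover and advance the star wheel, tooth after tooth, pushing the teeth away from the robot, until the shoe bears on the drum and the wheel stays firm under a push of about 10 N. Feel for it and never press on the unit with more than 30 N; touch the unit with the spoon only. Then put the spoon back upright in its stand, leaving the other things on the bench where they are.

Things in the scene. Friction and masses are not known exactly. Their poses are not given: they have to be found in the camera images.
- unit: Brake unit, fixed: grey housing 96 (x) x 58 (y) x 88 mm high with clear end guards and a flat aluminium cover, on an aluminium plate 12 mm thick with a drum beside it. Origin on the bench under the slot's centre, z up; +x runs along the slot, away from the robot (within 20 degrees of its straight ahead), the way the teeth must be pushed.
- slot (a point): Centre of the access slot, at the cover's top face, 88 mm above the bench; unit's axes. The slot is 30 mm long along x and 13 mm wide along y; the cover is 4 mm thick. At the slot's end the blade also meets a firm stop (the cover). One stroke along the slot turns the wheel by a tooth or a little more.
- wheel_centre (a point): Centre of the steel star wheel inside the unit, 38 mm below the slot; the point's axes are the unit's, not the wheel's. Wheel axis along y; hub radius 15 mm; 10 straight radial teeth 4 mm thick, 12 mm wide (y), rounded tips at radius 31 mm, about 15 mm clear between tips. How the teeth stand at the start is not given: the blade may land on one.
- drum (a point): Centre of the brake drum's top face, 60 mm above the bench (84 mm across, a 24 mm shaft stub stands up to 72 mm); fixed. Until the shoe meets the drum the wheel takes about 3 N at the teeth to turn and stays where it is left; from then on it resists like a stiff spring, about 8 N more per mm of blade travel.
- shoe (a joint): How far the shoe (cork-faced block, 40 mm wide, 50 mm above the bench, between housing and drum) has come out towards the drum, in m; 0 = drawn right in, just under 0.004 = bears on the drum. It moves 1 mm for each tooth (0.63 rad) of the wheel and starts 1.4 to 2.8 mm short of the drum. A single reading is too coarse to set it by.
- stand: Tool stand, fixed: aluminium plate 130 x 70 x 10 mm with a black block 50 x 50 mm, top at 62 mm above the bench, having one upright hole 14 mm (its x) x 19 mm (its y) in its middle. Origin on the bench under the hole, z up.
- spoon_grip (a point): Centre of the adjusting spoon's wooden handle, 100 mm above the bench as it stands. Handle 24 (x) x 28 (y) x 64 mm tall; below it a steel collar 30 x 30 x 6 mm that sits on the stand's block, then a flat blade 4 mm thick (x), 9 mm wide (y), 50 mm long. About 0.13 kg. It stands blade down in the stand, its axes those of the stand. The blade pushes with its broad faces, along x.
- spoon_tip (a point): Lower end of the spoon's blade, 88 mm below the handle's centre; in the stand it is 12 mm above the bench. Same axes as the handle.
- coupling: Loose steel hose coupling, 25 mm across, 42 mm high, standing on the stand's plate. Leave alone. Origin under its centre.
- locknut: Loose ring nut, 22 mm across, on the unit's plate. Leave alone. Origin under its centre.
- tnut: Loose T-nut, 22 x 14 x 8 mm, on the unit's plate. Leave alone. Origin under its centre.
- gauge: Loose pressure gauge lying face up, 66 mm across, 30 mm high, near the robot. Leave alone. Origin under its centre.
- wrench: Loose wrench, 170 mm long, lying near the robot. Leave alone.
- screwdriver: Loose screwdriver, 190 mm long, lying beyond the unit and stand. Leave alone.
- cartridge: Loose valve cartridge, 30 x 30 mm, 73 mm high, standing beyond the unit and stand. Leave alone. Origin under its centre.
Mind the look-alikes: they are no part of the job. What is shaped like the unit but red is not meant.

How it is judged:
By the outcome, as a careful person would: the job done as asked, in the order asked, and still so for the second after the job is handed in, with the robot touching nothing.
It also fails if it takes over 70 s, if anything falls off the work surface, if the arm or the gripper's body presses on something with over 40 N, if the wrist force passes 120 N, or if a joint passes its speed limit or range.

## Working session

There is one attempt and no reset: what is moved stays moved. The work goes in short steps, Python scripts to look and compute and a shell command to move; the robot and the scene stay as the last step left them, time stands still between calls to the robot, and variables do not carry over. Pictures are saved under pics/ and viewed, about 8 in all and at most 12, crops included, and the job is handed in when it is done.

```bash
ls; mkdir -p pics; cat > h.py <<'E'
import numpy as np, cv2, json
from workcell import status, camera, bot
def snap(name,fn,crop=None,scale=1):
    c=camera(name); im=cv2.cvtColor(c["color"],cv2.COLOR_RGB2BGR)
    cv2.imwrite(f"pics/{fn}_full.png",im)
    np.savez(f"pics/{name}_cal.npz",**{k:np.asarray(c[k]) for k in("vfov","cx","cy","rvec","tvec")})
    save(im,fn,crop,scale); return c
def save(im,fn,crop,scale):
    if crop: x0,y0,x1,y1=crop; im=im[y0:y1,x0:x1]
    cv2.imwrite(f"pics/{fn}.png",cv2.resize(im,None,fx=scale,fy=scale,interpolation=cv2.INTER_CUBIC))
def cal(name):
    c=np.load(f"pics/{name}_cal.npz"); f=192/np.tan(np.radians(float(c["vfov"]))/2)
    return np.array([[f,0,c["cx"]],[0,f,c["cy"]],[0,0,1]],float),c["rvec"].astype(float).ravel(),c["tvec"].astype(float).ravel()
def ray(name,u,v,z):
    K,r,t=cal(name); R=cv2.Rodrigues(r)[0]; d=R.T@np.linalg.inv(K)@[u,v,1]; o=-R.T@t
    return o+d*(z-o[2])/d[2]
def proj(name,P):
    K,r,t=cal(name); return cv2.projectPoints(np.array(P,float).reshape(-1,1,3),r,t,K,None)[0][:,0]
E
python3 - <<'E'
from h import *
for n in("top","scene"):
    c=snap(n,n+"0",None,1.5); print(n,c["vfov"],c["cx"],c["cy"],ray(n,256,192,0),-cv2.Rodrigues(np.array(c["rvec"],float))[0].T@np.array(c["tvec"],float).ravel())
print(status.get_obs(),bot.grasp_offset)
E
```

```text
pics
top 52.84645467190036 252.51524751969745 185.5953237487438 [ 0.5492544  -0.11387824  0.        ] [ 0.47939855 -0.12349426  1.2069387 ]
scene 47.321233078433664 256.68091337385613 195.2722630538297 [ 0.41392635 -0.07350619  0.        ] [ 1.36833626 -0.19399163  0.80248983]
{'time': 0.1, 'q': array([-7.33407809e+01,  5.00886521e+00,  1.00393702e+01,  9.51011497e+01,
        7.20001012e-04,  8.99983605e+01]), 'qd': array([ 0.08622377,  0.00934477,  0.08150788, -0.00359846, -0.04945787,
       -0.04261541]), 'joint_efforts': array([-1.62927990e-03, -5.21561480e+01,  4.65653837e+01,  1.61341229e-02,
       -6.37577705e-05, -4.32842421e-05]), 'ee_pos': array([ 0.15760629, -0.52667717,  0.20424858]), 'tcp_rot': array([-90.58557024,  89.9293517 , 106.07528794]), 'wrist_force': array([-0.18018806, -0.01534018,  0.27649112]), 'torque': array([0.04712188, 0.03810328, 0.01546581]), 'opening': 0.08538538826066543} 0.0187
```

View pics/top0.png

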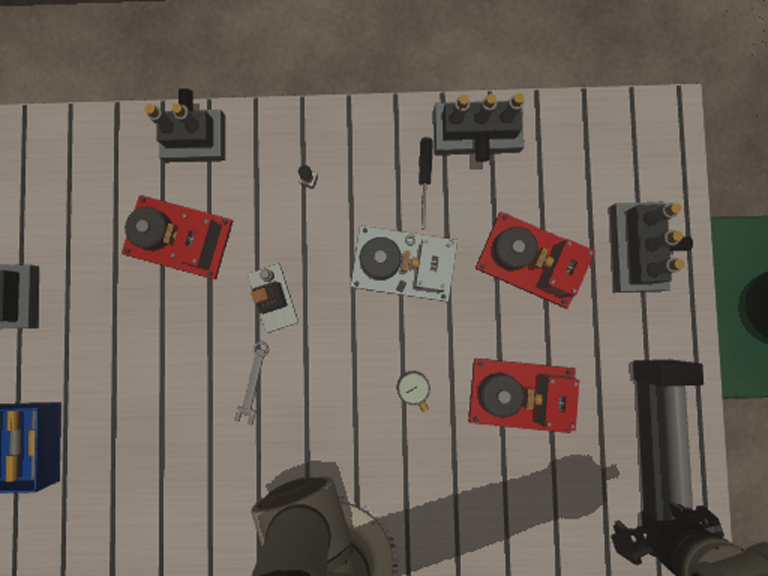

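View pics/scene0.png

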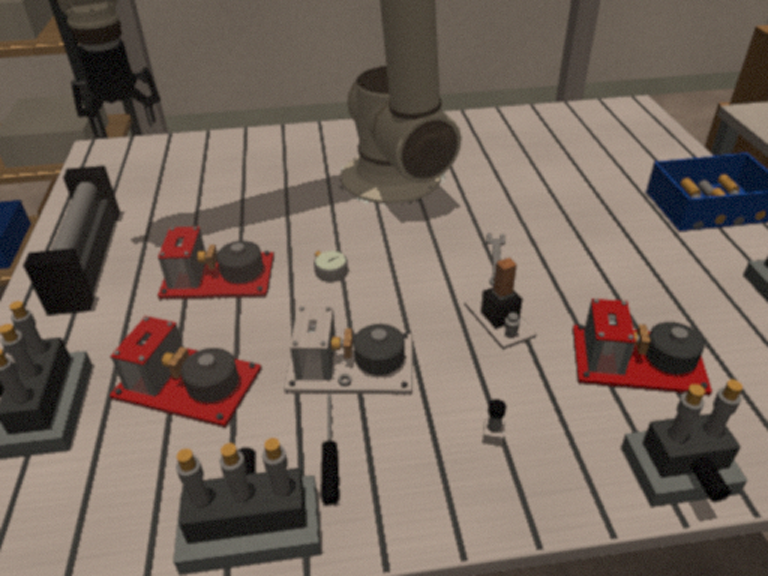

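The overview shows the aluminium unit at (405,262) in the 1.5x top view, with its slot near (434,263). The red look-alikes are at (178,237), (535,260) and (524,397). The only wooden-handled spoon stands in the black block at (268,295). The other upright things are the fitting blocks at (190,130), (480,125) and (645,245), and the cartridge at (307,176). I choose the grey/aluminium unit and the spoon at (268,295), and will check both in close crops.

```bash
python3 - <<'E'
from h import *
a=cv2.imread("pics/top0_full.png"); s=cv2.imread("pics/scene0_full.png")
def cr(im,x0,y0,x1,y1,w,h): return cv2.resize(im[y0:y1,x0:x1],(w,h),interpolation=cv2.INTER_CUBIC)
A=cr(a,230,145,310,205,400,300);B=cr(a,155,170,205,225,300,330)
C=cr(s,185,195,285,265,400,280);D=cr(s,305,165,365,235,257,300)
out=np.zeros((600,800,3),np.uint8)
out[:300,:400]=A; out[300:580,:400]=C; out[:300,400:670]=cr(a,155,170,209,230,270,300); out[300:600,400:657]=D
cv2.imwrite("pics/crop1.png",out)
E
```

```text
(no output)
```

View pics/crop1.png

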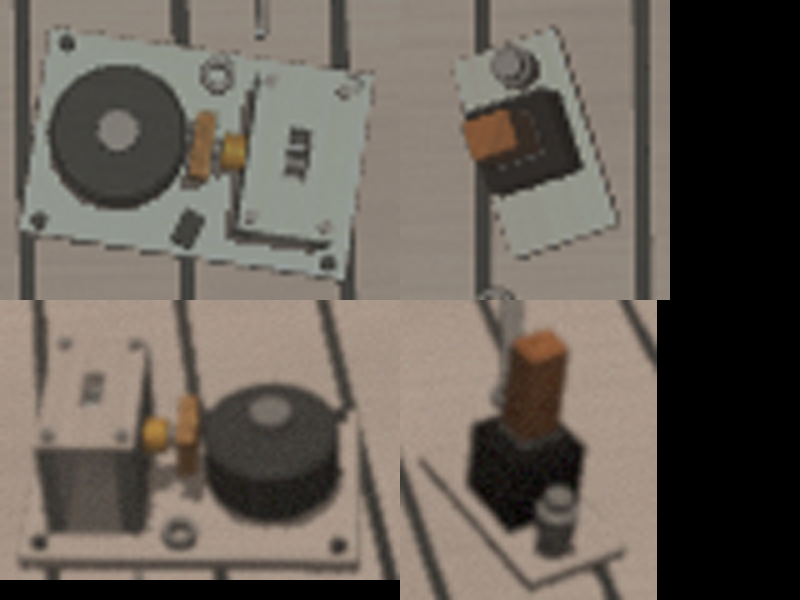

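```bash
cat >> h.py <<'E'
def tri(pt,ps):
    Ps=[]
    for n in("top","scene"):
        K,r,t=cal(n); Ps.append(K@np.c_[cv2.Rodrigues(r)[0],t])
    X=cv2.triangulatePoints(Ps[0],Ps[1],np.array(pt,float).reshape(2,1),np.array(ps,float).reshape(2,1)); return (X[:3]/X[3]).ravel()
def yawof(a,b): d=b-a; return np.degrees(np.arctan2(d[1],d[0])),np.hypot(d[0],d[1])
E
python3 - <<'E'
from h import *
np.set_printoptions(precision=4,suppress=True)
A=lambda x,y:(230+x/5,145+y/5); B=lambda x,y:(155+(x-400)/5,170+y/5)
C=lambda x,y:(185+x/4,195+(y-300)/4); D=lambda x,y:(305+(x-400)/4.283,165+(y-300)/4.286)
print("slot",tri(A(297,153),C(92,388)),ray("top",*A(297,153),.088),ray("scene",*C(92,388),.088))
print("hand",tri(B(492,134),D(540,348)),ray("top",*B(492,134),.132),ray("scene",*D(540,348),.132))
r=lambda f,n,x,y,z:ray(n,*f(x,y),z)
P=[r(A,"top",x,y,.012) for x,y in((52,28),(375,72),(345,278),(22,230))]
print("unit plate",[p[:2] for p in P],[yawof(P[i],P[j]) for i,j in((3,0),(2,1),(1,0),(2,3))])
S=[r(B,"top",x,y,.010) for x,y in((455,62),(557,28),(617,225),(520,258))]
print("stand plate",np.mean(S,0),[yawof(S[i],S[j]) for i,j in((3,0),(2,1),(1,0),(2,3))])
S=[r(B,"top",x,y,.062) for x,y in((468,112),(560,90),(582,165),(490,193))]
print("block",np.mean(S,0),[yawof(S[i],S[j]) for i,j in((3,0),(2,1),(1,0),(2,3))])
S=[r(B,"top",x,y,.132) for x,y in((465,120),(513,108),(520,148),(472,160))]
print("handle",np.mean(S,0),[yawof(S[i],S[j]) for i,j in((3,0),(2,1),(1,0),(2,3))])
c=[r(A,"top",x,y,.088) for x,y in((257,72),(237,240))]; print("cover",yawof(c[1],c[0]))
E
```

```text
slot [ 0.5897 -0.2131  0.0857] [ 0.5894 -0.2127  0.088 ] [ 0.5921 -0.2131  0.088 ]
hand [0.5344 0.1184 0.1246] [0.5339 0.1162 0.132 ] [0.5435 0.1154 0.132 ]
unit plate [array([ 0.6793, -0.0684]), array([ 0.6463, -0.2688]), array([ 0.5187, -0.246 ]), array([ 0.5533, -0.0471])] [(np.float64(-9.612428113488555), np.float64(0.12774657581112392)), (np.float64(-10.134074056878383), np.float64(0.12959823539308427)), (np.float64(80.64199790818274), np.float64(0.20306333976853097)), (np.float64(80.1194951885475), np.float64(0.2018836444926))]
stand plate [0.5339 0.1152 0.01  ] [(np.float64(17.845270856891325), np.float64(0.12903113433192023)), (np.float64(16.208522357647208), np.float64(0.12868297841680296)), (np.float64(107.07201676569605), np.float64(0.06706455210784329)), (np.float64(107.38931639841141), np.float64(0.0633849100412002))]
block [0.5335 0.1121 0.062 ] [(np.float64(14.72443715484909), np.float64(0.05016243970252929)), (np.float64(15.655988268066555), np.float64(0.046724387819385364)), (np.float64(102.04254606376988), np.float64(0.05638173511001109)), (np.float64(105.53352029102867), np.float64(0.057085313733498656))]
handle [0.5339 0.1159 0.132 ] [(np.float64(9.492033241604325), np.float64(0.02277659725391265)), (np.float64(9.380346481443855), np.float64(0.022779163489132524)), (np.float64(102.63339254386825), np.float64(0.02767594638357295)), (np.float64(102.63321447411275), np.float64(0.027631471414556897))]
cover (np.float64(-8.407714848644021), np.float64(0.09880922034577998))
```

```bash
cat >> h.py <<'E'
from scipy.spatial.transform import Rotation as Rn
def goto(p,jaw):
    "shift (mm, tool axes) and turn to bring TCP to p, tool y to world yaw jaw (mod 180)"
    o=status.get_obs(); R=Rn.from_euler("xyz",o["tcp_rot"],degrees=True).as_matrix()
    y=R[:,1]; cur=np.degrees(np.arctan2(y[1],y[0])); d=(jaw-cur+90)%180-90
    # turn about tool x (down): world yaw changes by -turn
    print("t",round(o["time"],2),"ee",np.round(o["ee_pos"],4),"jaw",round(cur,2),"shift",np.round(1000*R.T@(np.array(p)-o["ee_pos"]),1),"turn",round(-d,2),"q6",np.round(o["q"],1)[5],"F",np.round(o["wrist_force"],1),"toolx",np.round(R[:,0],4))
E
python3 - <<'E'
from h import *
goto([.535,.1155,.17],17)
im=cv2.imread("pics/top0_full.png")[163:188,276:304]
g=cv2.resize(im,None,fx=18,fy=18,interpolation=cv2.INTER_LANCZOS4); g=cv2.convertScaleAbs(g,alpha=1.3)
cv2.imwrite("pics/slot.png",g)
E
```

```text
t 0.1 ee [ 0.1576 -0.5267  0.2042] jaw -73.34 shift [  34.9 -507.  -545.7] turn 89.66 q6 90.0 F [-0.2 -0.   0.3] toolx [-3.0e-04  1.2e-03 -1.0e+00]
```

View pics/slot.png

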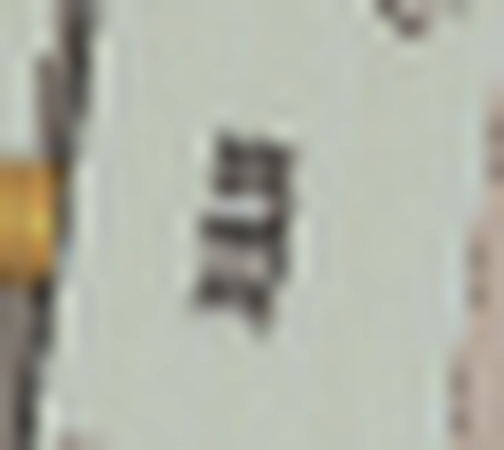

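```bash
sed -i 's/d=(jaw-cur+90)%180-90/d=(jaw-cur+180)%360-180/' h.py
python3 -m jog '35 -507 -546 -90;35 -507 -546 -90;35 -507 -546 -90;35 -507 -546 -90;35 -507 -546 -90;35 -507 -546 -90;35 -507 -546 -90;35 -507 -546 -90' 1 60
python3 -c "
from h import *
goto([.535,.1155,.17],17)"
```

```text
time: 1.1
ee_pos: [0.4115, -0.0944, 0.1813]
tcp_rot: [48.8, 90.0, -28.2]
wrist_force: [0.5, -0.8, -0.4]
opening: 0.0854
t 1.1 ee [ 0.4115 -0.0944  0.1813] jaw 12.96 shift [  11.3  167.5 -176.9] turn -4.04 q6 64.1 F [ 0.5 -0.8 -0.4] toolx [ 4.e-04 -2.e-04 -1.e+00]
```

```bash

python3 -m jog '11 167 -177 -4;11 167 -177 -4;11 167 -177 -4;11 167 -177 -4;11 167 -177 -4;11 167 -177 -4;11 167 -177 -4;11 167 -177 -4'
python3 -c "
from h import *
goto([.535,.1155,.17],17)
t=snap('top','top1');s=snap('scene','scene1')
a=cv2.imread('pics/top1_full.png')[160:240,140:230]; b=cv2.imread('pics/scene1_full.png')[100:240,290:400]
o=np.zeros((560,800,3),np.uint8); o[:356,:400]=cv2.resize(a,(400,356),interpolation=2); o[:509,400:]=cv2.resize(b,(400,509),interpolation=2)
cv2.imwrite('pics/c2.png',o)"
```

```text
time: 2.1
ee_pos: [0.5351, 0.1118, 0.171]
tcp_rot: [82.0, 90.0, 8.6]
wrist_force: [-0.5, 0.3, -0.7]
opening: 0.0856
t 2.1 ee [0.5351 0.1118 0.171 ] jaw 16.53 shift [ 1.   1.  -3.5] turn -0.47 q6 85.3 F [-0.5  0.3 -0.7] toolx [ 8.e-04  1.e-04 -1.e+00]
```

View pics/c2.png

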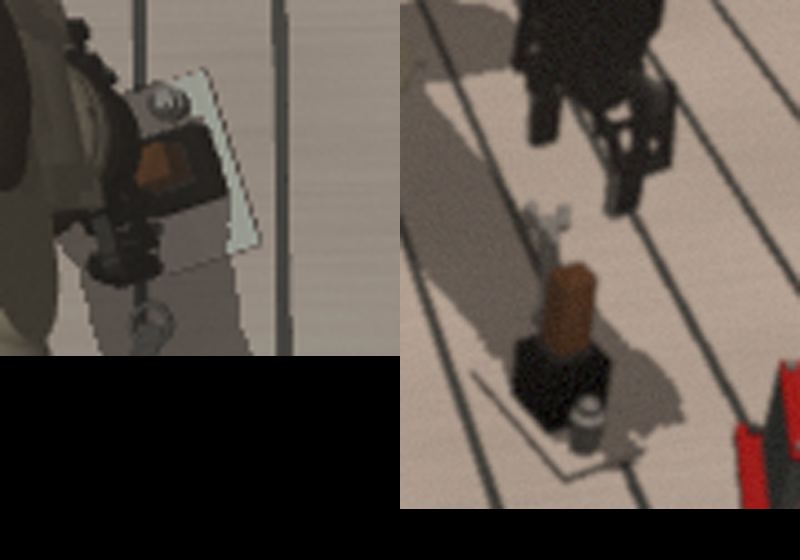

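The open jaws stand over the spoon and straddle the handle, which is at (165,165) in the left panel and (572,310) in the right. The coupling at (588,425) is clear, so I go down and grip.

```bash

python3 -m jog '10 1 -3.5 -.5;35 1 -3.5 -.5;60 1 -3.5 -.5;80 1 -3.5 -.5;89 1 -3.5 -.5;89 1 -3.5 -.5;89 1 -3.5 -.5;89 1 -3.5 -.5'
python3 -c "
from h import *
goto([.535,.1155,.082],17)"
python3 -m jog '0 0 0 0;0 0 0 0;0 0 0 0;0 0 0 0;0 0 0 0;0 0 0 0;0 0 0 0;0 0 0 0' 0 70
```

```text
time: 3.2
ee_pos: [0.5356, 0.1165, 0.0822]
tcp_rot: [83.9, 89.9, 11.0]
wrist_force: [0.7, -0.5, 0.7]
opening: 0.0857
t 3.2 ee [0.5356 0.1165 0.0822] jaw 17.1 shift [ 0.2 -0.9  0.8] turn 0.1 q6 85.2 F [ 0.7 -0.5  0.7] toolx [ 1.2e-03  2.0e-04 -1.0e+00]
time: 4.2
ee_pos: [0.5353, 0.1165, 0.0817]
tcp_rot: [87.2, 90.0, 14.3]
wrist_force: [-1.5, -0.5, 4.5]
opening: 0.0224
```

```bash

python3 -m jog '-5 0 0 0;-15 0 0 0;-35 0 0 0;-60 0 0 0;-90 0 0 0;-110 0 0 0;-123 0 0 0;-123 0 0 0'
python3 -c "
from h import *
goto([.5353,.1165,.205],17)
c=snap('scene','sc2',(280,80,400,210),4)
goto([.590,-.213,.205],-9.8)"
```

```text
time: 5.2
ee_pos: [0.5355, 0.1165, 0.2052]
tcp_rot: [85.1, 89.9, 12.2]
wrist_force: [0.5, 0.1, -1.5]
opening: 0.0227
t 5.2 ee [0.5355 0.1165 0.2052] jaw 17.1 shift [ 0.2 -0.2 -0.1] turn 0.1 q6 85.2 F [ 0.5  0.1 -1.5] toolx [ 1.1e-03  2.0e-04 -1.0e+00]
t 5.25 ee [0.5352 0.1164 0.2042] jaw 17.1 shift [ -0.8 -44.5 331. ] turn 26.9 q6 85.2 F [-0.3  0.4 -1.1] toolx [-1.e-04 -0.e+00 -1.e+00]
```

View pics/sc2.png

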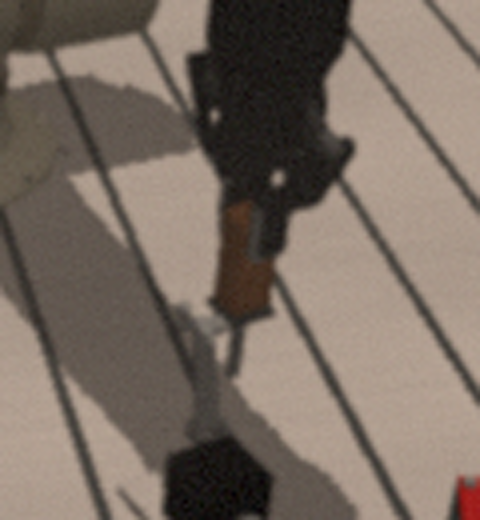

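The spoon is held upright, with its collar at (240,310) and its tip at (233,373). Now to the slot.

```bash

python3 -m jog '0 -45 331 27;0 -45 331 27;0 -45 331 27;0 -45 331 27;0 -45 331 27;0 -45 331 27;0 -45 331 27;0 -45 331 27'
python3 -c "
from h import *
np.savez
print('tip expect',proj('scene',[.5352,.1164,.1340]))
goto([.590,-.213,.175],-9.8)"
```

```text
time: 6.25
ee_pos: [0.5894, -0.212, 0.204]
tcp_rot: [-122.0, 89.9, 138.1]
wrist_force: [0.3, 0.4, -0.8]
opening: 0.0227
tip expect [[337.2124063  173.50748183]]
t 6.25 ee [ 0.5894 -0.212   0.204 ] jaw -9.85 shift [29.   0.8  0.9] turn -0.05 q6 80.1 F [ 0.3  0.4 -0.8] toolx [-7.e-04  7.e-04 -1.e+00]
```

```bash

python3 -m jog '10 -4 1 0;20 -8 1 0;29 -11 1 0;29 -11 1 0;29 -11 1 0;29 -11 1 0;29 -11 1 0;29 -11 1 0'
python3 -c "
from h import *
goto([.590,-.213,.175],-9.8)
snap('top','t3');snap('scene','s3')
a=cv2.imread('pics/t3_full.png')[155:200,260:320]; b=cv2.imread('pics/s3_full.png')[170:250,180:240]
o=np.zeros((560,800,3),np.uint8); o[:300,:400]=cv2.resize(a,(400,300),interpolation=2); o[:533,400:]=cv2.resize(b,(400,533),interpolation=2)
cv2.imwrite('pics/c3.png',o)
goto([.590,-.213,.175],-9.8)
e=status.get_obs()['ee_pos']-[0,0,.0697]; print(proj('scene',e),proj('scene',[.5905,-.213,.088]))"
```

```text
time: 7.25
ee_pos: [0.5786, -0.2123, 0.1755]
tcp_rot: [75.8, 90.0, -24.1]
wrist_force: [0.8, -0.3, -1.2]
opening: 0.0227
t 7.25 ee [ 0.5786 -0.2123  0.1755] jaw -9.9 shift [ 0.5 11.3 -1.3] turn -0.1 q6 79.7 F [ 0.8 -0.3 -1.2] toolx [ 1.e-04 -1.e-04 -1.e+00]
t 7.35 ee [ 0.5786 -0.2123  0.1754] jaw -9.89 shift [ 0.4 11.4 -1.3] turn -0.09 q6 79.7 F [-0.4 -0.5 -1. ] toolx [ 0. -0. -1.]
[[207.34646577 207.69260355]] [[208.0062984  216.53392388]]
```

View pics/c3.png

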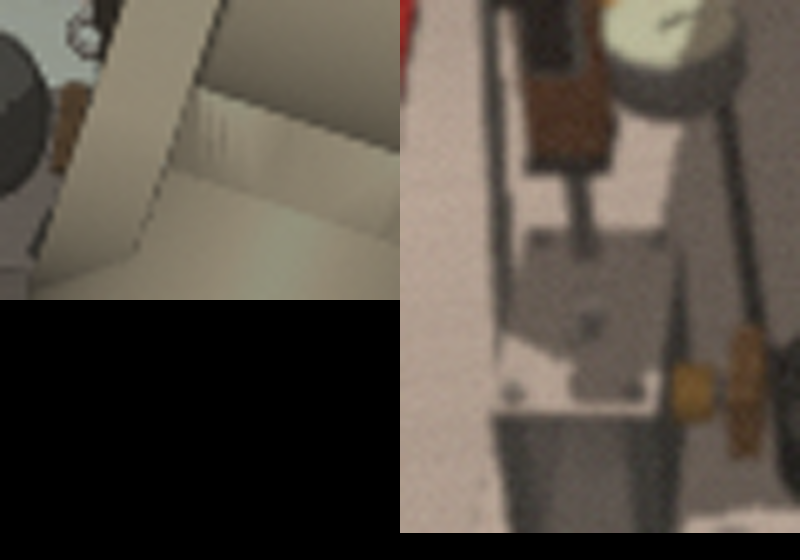

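```bash
python3 -c "
from h import *
print(ray('scene',208.4,217.4,.088),ray('scene',208,217,.088),ray('top',289.55,175.7,.088))
print(ray('scene',207.45,208.2,.1057))
import cv2
b=cv2.imread('pics/scene0_full.png')[205:230,195:225]; o=cv2.resize(b,None,fx=22,fy=22,interpolation=2); cv2.imwrite('pics/slot_s.png',cv2.convertScaleAbs(o,alpha=1.2))"
```

```text
[ 0.59368881 -0.21224562  0.088     ] [ 0.5921334  -0.21310995  0.088     ] [ 0.58914303 -0.2131653   0.088     ]
[ 0.5803722  -0.21214705  0.1057    ]
```

View pics/slot_s.png

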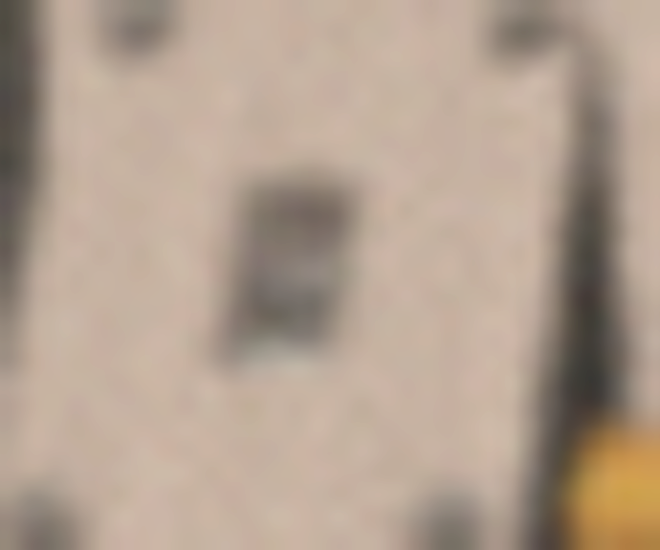

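The slot is centred at (207.7,216.7) in the scene view, and the tip is at (207.0,207.8). Both views put a tooth tip about 7 mm behind the slot's centre and another about 11 mm ahead. I'll first go in between them, 2 mm ahead of centre.

```bash

python3 -m jog '0 5 -1.4 0;0 10 -1.4 0;0 14 -1.4 0;3 14 -1.4 0;6 14 -1.4 0;10 14 -1.4 0;13 14 -1.4 0;13 14 -1.4 0'
python3 -m jog '1 0 0 0;2 0 0 0;3 0 0 0;4 0 0 0;5 0 0 0;6 0 0 0;7 0 0 0;8 0 0 0'
python3 -c "
from h import *
goto([.5907,-.213,.1395],-9.8)"
```

```text
time: 8.35
ee_pos: [0.5924, -0.2132, 0.1621]
tcp_rot: [-96.0, 90.0, 164.1]
wrist_force: [0.2, 1.5, -1.2]
opening: 0.0229
time: 9.35
ee_pos: [0.5926, -0.2133, 0.1544]
tcp_rot: [79.7, 90.0, -20.2]
wrist_force: [0.2, -0.3, -0.6]
opening: 0.0226
t 9.35 ee [ 0.5926 -0.2133  0.1544] jaw -9.89 shift [14.9 -1.9  0. ] turn -0.09 q6 80.1 F [ 0.2 -0.3 -0.6] toolx [ 0. -0. -1.]
```

```bash

python3 -m jog '1 0 0 0;2 0 0 0;3 0 0 0;4 0 0 0;5 0 0 0;6 0 0 0;6 0 0 0;6 0 0 0'
```

```text
time: 10.35
ee_pos: [0.5927, -0.2134, 0.1495]
tcp_rot: [79.0, 89.9, -20.9]
wrist_force: [-1.5, -0.3, 5.6]
opening: 0.0227
```

```bash

python3 -m jog '1 0 0 0;2 0 0 0;3 0 0 0;4 0 0 0;5 0 0 0;6 0 0 0;7 0 0 0;8 0 0 0'
python3 -c "
from h import *
goto([.5907,-.213,.1395],-9.8)"
```

```text
time: 11.35
ee_pos: [0.5925, -0.2133, 0.1403]
tcp_rot: [-97.7, 90.0, 162.4]
wrist_force: [-3.0, 0.5, 1.8]
opening: 0.0225
t 11.35 ee [ 0.5925 -0.2133  0.1403] jaw -9.9 shift [ 0.8 -1.8  0. ] turn -0.1 q6 80.1 F [-3.   0.5  1.8] toolx [-2.e-04  1.e-04 -1.e+00]
```

```bash

python3 -m jog '0 1 0 0;0 2 0 0;0 3 0 0;0 4 0 0;0 5 0 0;0 6 0 0;0 6 0 0;0 6 0 0'
```

```text
time: 12.35
ee_pos: [0.5986, -0.2144, 0.1405]
tcp_rot: [87.0, 90.0, -12.9]
wrist_force: [-2.2, 0.5, -0.9]
opening: 0.0229
```

```bash

python3 -m jog '0 .5 0 0;0 1 0 0;0 1.5 0 0;0 2 0 0;0 2.5 0 0;0 3 0 0;0 3.5 0 0;0 3.5 0 0'
python3 -c "
from h import *
goto([.5907,-.213,.1395],-9.8)"
```

```text
time: 13.35
ee_pos: [0.602, -0.2149, 0.1405]
tcp_rot: [91.0, 90.0, -8.9]
wrist_force: [-2.3, 0.4, 0.5]
opening: 0.023
t 13.35 ee [ 0.602  -0.2149  0.1405] jaw -9.89 shift [  1.  -11.5   0.1] turn -0.09 q6 80.2 F [-2.3  0.4  0.5] toolx [ 2.e-04 -0.e+00 -1.e+00]
```

```bash

python3 -m jog '0 -1.5 0 0;-8 -1.5 0 0;-15 -1.5 0 0;-15 -1.5 0 0;-15 -8 0 0;-15 -14 0 0;-15 -20 0 0;-15 -20 0 0'
python3 -m jog '2 0 0 0;4 0 0 0;6 0 0 0;8 0 0 0;10 0 0 0;10 0 0 0;10 0 0 0;10 0 0 0'
```

```text
time: 14.35
ee_pos: [0.5817, -0.2114, 0.1556]
tcp_rot: [83.5, 90.0, -16.4]
wrist_force: [-0.3, -0.1, -0.9]
opening: 0.0224
time: 15.35
ee_pos: [0.5823, -0.2115, 0.1455]
tcp_rot: [85.9, 90.0, -14.0]
wrist_force: [0.5, -0.2, -0.9]
opening: 0.0228
```

```bash

python3 -m jog '2 0 0 0;4 0 0 0;5.5 0 0 0;5.5 2 0 0;5.5 4 0 0;5.5 6 0 0;5.5 8 0 0;5.5 9 0 0'
python3 -c "
from h import *
goto([.5907,-.213,.1395],-9.8)"
python3 -m jog '0 1 0 0;0 2 0 0;0 3 0 0;0 4 0 0;0 5 0 0;0 5 0 0;0 5 0 0;0 5 0 0'
python3 -m jog '0 1 0 0;0 2 0 0;0 3 0 0;0 3 0 0;0 3 0 0;0 3 0 0;0 3 0 0;0 3 0 0'
python3 -c "
from h import *
goto([.5907,-.213,.1395],-9.8)"
```

```text
time: 16.35
ee_pos: [0.5909, -0.213, 0.1399]
tcp_rot: [-85.8, 90.0, 174.3]
wrist_force: [-3.4, 0.3, 0.1]
opening: 0.0226
t 16.35 ee [ 0.5909 -0.213   0.1399] jaw -9.89 shift [ 0.4 -0.2  0. ] turn -0.09 q6 80.1 F [-3.4  0.3  0.1] toolx [-6.e-04  1.e-04 -1.e+00]
time: 17.35
ee_pos: [0.5961, -0.2139, 0.14]
tcp_rot: [95.9, 90.0, -4.0]
wrist_force: [-3.4, -0.5, -2.4]
opening: 0.0227
time: 18.35
ee_pos: [0.5991, -0.2144, 0.14]
tcp_rot: [94.2, 90.0, -5.7]
wrist_force: [-3.0, 0.5, -0.2]
opening: 0.0224
t 18.35 ee [ 0.5991 -0.2144  0.14  ] jaw -9.89 shift [ 0.5 -8.5  0.1] turn -0.09 q6 80.2 F [-3.   0.5 -0.2] toolx [ 3.e-04 -0.e+00 -1.e+00]
```

Only the 3 N drag so far, so I finish the stroke to 11.5 mm.

```bash

python3 -m jog '0 1 0 0;0 2 0 0;0 3 0 0;0 3 0 0;0 3 0 0;0 3 0 0;0 3 0 0;0 3 0 0'
python3 -m jog '0 -1.5 0 0;-8 -1.5 0 0;-15 -1.5 0 0;-15 -1.5 0 0;-15 -8 0 0;-15 -14 0 0;-15 -20 0 0;-15 -20 0 0'
python3 -m jog '2 0 0 0;4 0 0 0;6 0 0 0;8 0 0 0;10 0 0 0;10 0 0 0;10 0 0 0;10 0 0 0'
```

```text
time: 19.35
ee_pos: [0.602, -0.2149, 0.14]
tcp_rot: [93.7, 90.0, -6.2]
wrist_force: [-2.9, 0.8, -0.1]
opening: 0.023
time: 20.35
ee_pos: [0.5817, -0.2114, 0.1552]
tcp_rot: [87.3, 90.0, -12.6]
wrist_force: [1.0, -0.7, -1.5]
opening: 0.0224
time: 21.35
ee_pos: [0.5823, -0.2115, 0.145]
tcp_rot: [73.6, 90.0, -26.3]
wrist_force: [0.3, -0.2, -0.6]
opening: 0.0226
```

```bash

python3 -m jog '2 0 0 0;4 0 0 0;5 0 0 0;5 2 0 0;5 4 0 0;5 5 0 0;5 6 0 0;5 7 0 0'
python3 -m jog '0 1 0 0;0 2 0 0;0 2.5 0 0;0 2.5 0 0;0 2.5 0 0;0 2.5 0 0;0 2.5 0 0;0 2.5 0 0'
python3 -m jog '0 1 0 0;0 2 0 0;0 2.5 0 0;0 2.5 0 0;0 2.5 0 0;0 2.5 0 0;0 2.5 0 0;0 2.5 0 0'
```

```text
time: 22.35
ee_pos: [0.5886, -0.2126, 0.1399]
tcp_rot: [-91.0, 89.9, 169.1]
wrist_force: [-4.6, 1.1, 1.4]
opening: 0.0224
time: 23.35
ee_pos: [0.5916, -0.2131, 0.1399]
tcp_rot: [-96.1, 90.0, 164.0]
wrist_force: [-2.8, 1.1, -1.1]
opening: 0.0224
time: 24.35
ee_pos: [0.594, -0.2135, 0.14]
tcp_rot: [105.2, 90.0, 5.3]
wrist_force: [-3.2, 0.6, -1.9]
opening: 0.0228
```

```bash

python3 -m jog '0 .5 0 0;0 1 0 0;0 1.5 0 0;0 2 0 0;0 2 0 0;0 2 0 0;0 2 0 0;0 2 0 0'
```

```text
time: 25.35
ee_pos: [0.5961, -0.2139, 0.14]
tcp_rot: [80.0, 90.0, -19.9]
wrist_force: [-3.3, 0.2, -2.0]
opening: 0.0222
```

```bash

python3 -m jog '0 .5 0 0;0 1 0 0;0 1.5 0 0;0 2 0 0;0 2 0 0;0 2 0 0;0 2 0 0;0 2 0 0'
```

```text
time: 26.35
ee_pos: [0.598, -0.2142, 0.14]
tcp_rot: [85.6, 90.0, -14.3]
wrist_force: [-3.6, 0.5, -1.0]
opening: 0.0229
```

```bash

python3 -m jog '0 .5 0 0;0 1 0 0;0 1.5 0 0;0 2 0 0;0 2 0 0;0 2 0 0;0 2 0 0;0 2 0 0'
```

```text
time: 27.35
ee_pos: [0.5991, -0.2144, 0.1398]
tcp_rot: [-89.2, 89.9, 170.9]
wrist_force: [-8.1, 1.2, 0.8]
opening: 0.0227
```

```bash

python3 -m jog '0 .5 0 0;0 1 0 0;0 1.5 0 0;0 2 0 0;0 2 0 0;0 2 0 0;0 2 0 0;0 2 0 0'
```

```text
time: 28.35
ee_pos: [0.6, -0.2146, 0.1397]
tcp_rot: [-90.4, 89.8, 169.7]
wrist_force: [-11.5, 1.6, 2.4]
opening: 0.0228
```

```bash

python3 -m jog '0 .3 0 0;0 .6 0 0;0 .8 0 0;0 .8 0 0;0 .8 0 0;0 .8 0 0;0 .8 0 0;0 .8 0 0'
python3 -c "
from h import *
goto([.5907,-.213,.1395],-9.8)"

```

```text
time: 29.35
ee_pos: [0.6003, -0.2147, 0.1397]
tcp_rot: [-90.0, 89.7, 170.1]
wrist_force: [-14.0, 2.9, 3.5]
opening: 0.0226
t 29.35 ee [ 0.6003 -0.2147  0.1397] jaw -9.91 shift [ 0.3 -9.8  0. ] turn -0.11 q6 80.3 F [-14.    2.9   3.5] toolx [-4.8e-03  8.0e-04 -1.0e+00]
```

```bash

python3 -m jog '0 -1 0 0;0 -2 0 0;0 -3 0 0;0 -4 0 0;0 -4 0 0;0 -4 0 0;0 -4 0 0;0 -4 0 0'
```

```text
time: 30.35
ee_pos: [0.5987, -0.2143, 0.1399]
tcp_rot: [-94.7, 90.0, 165.4]
wrist_force: [-5.7, 2.0, -0.3]
opening: 0.0223
```

```bash

python3 -m jog '0 -.5 0 0;0 -1 0 0;0 -1.5 0 0;0 -2 0 0;0 -2 0 0;0 -2 0 0;0 -2 0 0;0 -2 0 0'
```

```text
time: 31.35
ee_pos: [0.5968, -0.2141, 0.1399]
tcp_rot: [57.6, 90.0, -42.2]
wrist_force: [-0.1, 0.4, -2.0]
opening: 0.0229
```

```bash

python3 -m jog '0 -1 0 0;0 -2 0 0;0 -3 0 0;0 -4 0 0;0 -4 0 0;0 -4 0 0;0 -4 0 0;0 -4 0 0'
```

```text
time: 32.35
ee_pos: [0.5929, -0.2134, 0.1399]
tcp_rot: [-21.7, 90.0, -121.6]
wrist_force: [-1.2, -0.6, -0.4]
opening: 0.0232
```

```bash

python3 -m jog '0 1 0 0;0 2 0 0;0 3 0 0;0 3.5 0 0;0 3.5 0 0;0 3.5 0 0;0 3.5 0 0;0 3.5 0 0'
```

```text
time: 33.35
ee_pos: [0.5963, -0.2139, 0.14]
tcp_rot: [106.4, 90.0, 6.5]
wrist_force: [0.2, 0.2, -1.3]
opening: 0.0227
```

```bash

python3 -m jog '0 .5 0 0;0 1 0 0;0 1.5 0 0;0 1.5 0 0;0 1.5 0 0;0 1.5 0 0;0 1.5 0 0;0 1.5 0 0'
```

```text
time: 34.35
ee_pos: [0.5977, -0.2142, 0.1399]
tcp_rot: [-114.0, 90.0, 146.1]
wrist_force: [-0.7, 0.4, -0.4]
opening: 0.0227
```

```bash

python3 -m jog '0 .5 0 0;0 1 0 0;0 1.5 0 0;0 1.5 0 0;0 1.5 0 0;0 1.5 0 0;0 1.5 0 0;0 1.5 0 0'
```

```text
time: 35.35
ee_pos: [0.5987, -0.2144, 0.1398]
tcp_rot: [-89.6, 89.9, 170.5]
wrist_force: [-4.8, 0.3, 0.7]
opening: 0.023
```

```bash

python3 -m jog '0 .5 0 0;0 1 0 0;0 1.5 0 0;0 2 0 0;0 2.5 0 0;0 2.5 0 0;0 2.5 0 0;0 2.5 0 0'
```

```text
time: 36.35
ee_pos: [0.5998, -0.2146, 0.1396]
tcp_rot: [-90.6, 89.8, 169.5]
wrist_force: [-10.1, 2.5, 2.3]
opening: 0.0227
```

```bash

python3 -m jog '0 .2 0 0;0 .4 0 0;0 .8 0 0;0 1 0 0;0 1 0 0;0 1 0 0;0 1 0 0;0 1 0 0'
```

```text
time: 37.35
ee_pos: [0.6002, -0.2147, 0.1396]
tcp_rot: [-90.1, 89.7, 170.0]
wrist_force: [-13.1, 2.3, 3.5]
opening: 0.0228
```

The wheel holds at 13 N, at the same blade position as before (0.6002 against 0.6003), well short of the slot's end. I unload gently, lift out and return.

```bash

python3 -m jog '0 -1 0 0;0 -2 0 0;0 -3 0 0;0 -4 0 0;0 -5 0 0;0 -6 0 0;0 -8 0 0;0 -8 0 0'
python3 -m jog '-5 0 0 0;-15 0 0 0;-30 0 0 0;-45 0 0 0;-60 0 0 0;-65 0 0 0;-65 0 0 0;-65 0 0 0'
python3 -c "
from h import *
goto([.5353,.1160,.205],17.1)"
```

```text
time: 38.35
ee_pos: [0.595, -0.2137, 0.1401]
tcp_rot: [86.3, 90.0, -13.6]
wrist_force: [-0.8, -0.4, -1.2]
opening: 0.0229
time: 39.35
ee_pos: [0.5947, -0.2136, 0.2043]
tcp_rot: [-98.4, 89.9, 161.7]
wrist_force: [0.7, -0.3, -1.0]
opening: 0.0229
t 39.35 ee [ 0.5947 -0.2136  0.2043] jaw -9.89 shift [  -0.6 -115.1 -314.5] turn -26.99 q6 80.1 F [ 0.7 -0.3 -1. ] toolx [-9.e-04  3.e-04 -1.e+00]
```

```bash

python3 -m jog '0 -115 -314.5 -27;0 -115 -314.5 -27;0 -115 -314.5 -27;0 -115 -314.5 -27;0 -115 -314.5 -27;0 -115 -314.5 -27;0 -115 -314.5 -27;0 -115 -314.5 -27'
python3 -m jog '15 0 0 0;30 0 0 0;45 0 0 0;50 0 0 0;50 0 0 0;50 0 0 0;50 0 0 0;50 0 0 0'
python3 -c "
from h import *
goto([.5353,.1165,.082],17.1)
snap('scene','s5',(290,90,390,220),5)"
```

```text
time: 40.35
ee_pos: [0.5356, 0.1153, 0.2046]
tcp_rot: [-71.5, 90.0, -144.4]
wrist_force: [-0.4, -0.0, -0.7]
opening: 0.0227
time: 41.35
ee_pos: [0.5357, 0.116, 0.1552]
tcp_rot: [83.2, 90.0, 10.3]
wrist_force: [-0.4, -0.1, 0.0]
opening: 0.0226
t 41.35 ee [0.5357 0.116  0.1552] jaw 17.11 shift [73.2 -0.3 -0.7] turn 0.01 q6 85.1 F [-0.4 -0.1  0. ] toolx [ 5.e-04  1.e-04 -1.e+00]
```

View pics/s5.png

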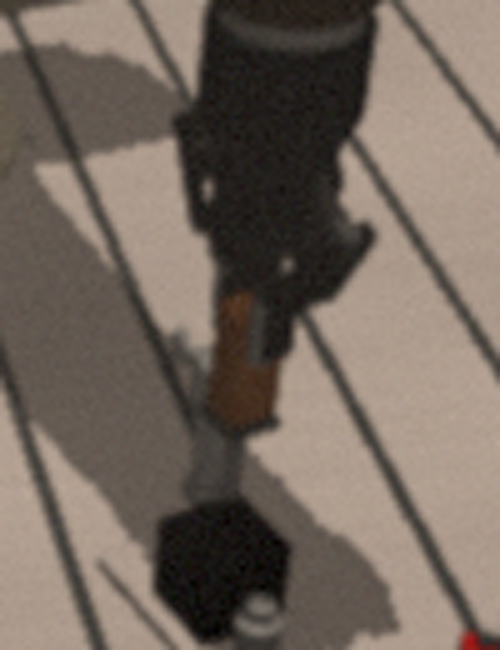

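The spoon hangs upright over the block: collar at (240,420), block top around (222,530). I lower it into the hole.

```bash

python3 -m jog '5 0 -.7 0;15 0 -.7 0;20 0 -.7 0;25 0 -.7 0;30 0 -.7 0;35 0 -.7 0;40 0 -.7 0;40 0 -.7 0'
```

```text
time: 42.4
ee_pos: [0.5352, 0.1165, 0.1145]
tcp_rot: [-94.2, 90.0, -167.1]
wrist_force: [0.3, -0.6, -1.1]
opening: 0.0226
```

```bash

python3 -m jog '6 0 0 0;12 0 0 0;18 0 0 0;24 0 0 0;28 0 0 0;31 0 0 0;32 0 0 0;32.5 0 0 0'
python3 -c "
from h import *
goto([.5353,.1165,.0817],17.1)"
```

```text
time: 43.4
ee_pos: [0.5354, 0.1166, 0.0825]
tcp_rot: [90.3, 90.0, 17.4]
wrist_force: [0.4, 1.3, -1.1]
opening: 0.023
t 43.4 ee [0.5354 0.1166 0.0825] jaw 17.1 shift [ 0.8 -0.1  0. ] turn 0.0 q6 85.2 F [ 0.4  1.3 -1.1] toolx [ 2.e-04  0.e+00 -1.e+00]
```

Down another millimetre to seat it, then open and lift clear.

```bash

python3 -m jog '.5 0 0 0;.8 0 0 0;1 0 0 0;1 0 0 0;1 0 0 0;1 0 0 0;1 0 0 0;1 0 0 0'
python3 -m jog '0 0 0 0;0 0 0 0;0 0 0 0;0 0 0 0;0 0 0 0;0 0 0 0;0 0 0 0;0 0 0 0' 1
python3 -m jog '-5 0 0 0;-15 0 0 0;-35 0 0 0;-60 0 0 0;-90 0 0 0;-120 0 0 0;-140 0 0 0;-140 0 0 0'
python3 -m jog '0 -60 0 0;0 -120 0 0;0 -160 0 0;0 -160 0 0;0 -160 0 0;0 -160 0 0;0 -160 0 0;0 -160 0 0'
python3 -c "
from h import *
snap('top','t6');snap('scene','s6')
a=cv2.imread('pics/t6_full.png')[100:290,100:360]; b=cv2.imread('pics/s6_full.png')[130:340,160:400]
o=np.zeros((600,800,3),np.uint8); o[:292,:400]=cv2.resize(a,(400,292),interpolation=2); o[:350,400:]=cv2.resize(b,(400,350),interpolation=2)
c=cv2.imread('pics/t6_full.png')[170:230,155:209]; o[300:600,:270]=cv2.resize(c,(270,300),interpolation=2)
c=cv2.imread('pics/t6_full.png')[145:205,230:310]; o[350:600,400:733]=cv2.resize(c,(333,250),interpolation=2)
cv2.imwrite('pics/c6.png',o)"
```

```text
time: 44.4
ee_pos: [0.5355, 0.1166, 0.0817]
tcp_rot: [86.9, 90.0, 14.0]
wrist_force: [-1.4, -0.4, 5.1]
opening: 0.0228
time: 45.4
ee_pos: [0.5354, 0.1166, 0.0814]
tcp_rot: [-141.7, 90.0, 145.4]
wrist_force: [0.5, -0.2, -0.1]
opening: 0.0852
time: 46.4
ee_pos: [0.5361, 0.1167, 0.2235]
tcp_rot: [85.4, 89.8, 12.5]
wrist_force: [0.4, 0.1, -0.0]
opening: 0.0854
time: 47.4
ee_pos: [0.3827, 0.0696, 0.2211]
tcp_rot: [-94.4, 90.0, -167.3]
wrist_force: [0.1, -0.8, -0.1]
opening: 0.0853
```

View pics/c6.png

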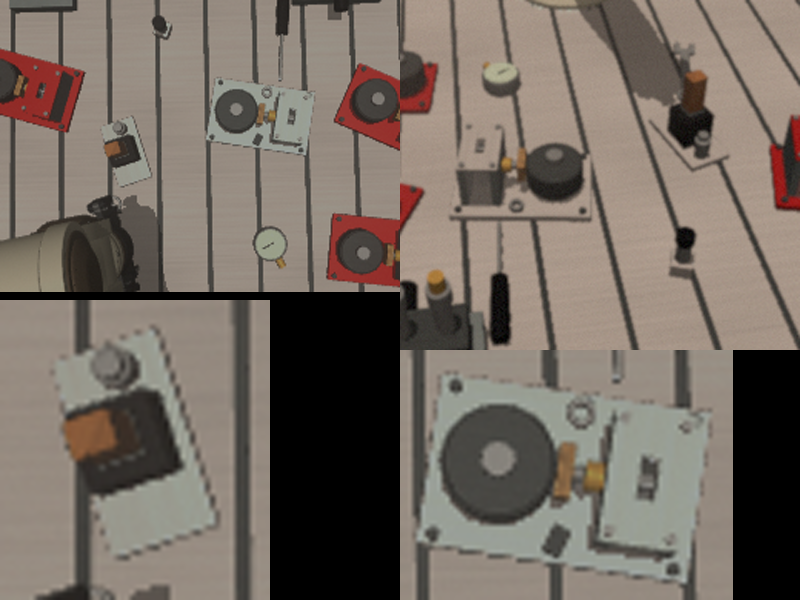

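The spoon is upright and seated in its stand at (90,435), the shoe is out against the drum at (562,470), and the loose items are where they were. I hand the job in.

```bash
python3 -c "
from h import *
print(bot.job_done())"
```

```text
the job is handed in; nothing more can be done
None
```

I advanced the star wheel in three strokes until the shoe bears on the drum, then put the spoon back in its stand. I handed the job in at about 47.5 s.

- **Feel of the wheel:** it turned at about 3 N until the last stroke. There the force climbed to about 14 N while the blade was still about 3 mm short of the slot's end.
- **Firmness check:** I backed off and pushed again. The wheel had stayed where I left it, apart from springing back as the load came off, until about 3 N. It then resisted again, with about 13 N at the same blade position as before.
- **Force on the unit:** the highest reading on the unit was about 15 N. Readings come only at the end of each move, so brief peaks between them were not seen.
- **First entry:** on the first way in the blade brushed a tooth at about 6 N and slid past it.
- **Last picture:** the spoon stands upright and seated, the shoe is out at the drum, and the loose items look unmoved. The image is too coarse to show the last tenths of a millimetre at the shoe, so that rests on the force readings.

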